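# Fit the charged battery to the cordless hydraulic pump

## Task

Take the charged battery pack out of the bench charger by squeezing in its sprung latch tab while you lift it, then fit it to the hydraulic pump: find the well of the pump's battery dock with the stem (the dock is bolted through slots and never sits quite where it should), tab on the same side as in the charger, and push the pack in until it clicks fully home. Touch down slowly and never wrench or push harder than a firm thumb (about 40 N) against charger or pump, and leave the spindle parts standing beyond them alone.

Things in the scene. Friction and masses are not known exactly. Their poses are not given: they have to be found in the camera images.
- pack_center (a point): Battery pack, dark grey, 0.3-0.45 kg, 92 mm tall; its centre, 46 mm above its underside. Axes: z up, x towards the tab, y along the wide side. Lower part: stem 34 (x) x 54 (y) mm, 34 mm long. Upper part: head 46 (x) x 66 (y) mm, 58 mm tall; its shoulder stops on the deck of the well. It starts latched in the charger, head standing 60 mm above the deck, with 1.5 mm side play.
- pack_foot (a point): Middle of the underside of the pack's stem, 46 mm below the pack's centre. The lowest 6 mm of the stem taper in by 1 mm a side.
- tab_face (a point): Middle of the latch tab's outer face: a black ribbed pad 26 (y) x 28 (z) mm on the head's +x face, 31 mm from the pack's mid-plane, 18 mm above its centre. To free the pack pinch it between this pad and the plain -x face of the head (23 mm from the mid-plane): 54 mm across, 48 mm with the tab fully in; the middle of that pinch is 1 mm to the tab's side of the pack's centre.
- tab (a joint): How far the tab is pressed in (m), along the pack's -x: 0 = sprung out (may read -0.0005), 0.006 = fully in; its spring gives 3 N at first, 7 N fully in. The latch is free at 0.005 or more. Lifting while it is caught loads the latch. On the way into a well the tab rides over the lip by itself, pressed or not, and springs out with a click once home.
- tab_nose (a point): Top edge of the tab's nose, on the stem's +x face 12 mm below the head's shoulder: 20 mm wide, stands 5 mm out of the stem, flat on top, a ramp below (down to 27 mm below the shoulder). It catches under the lip on the +x side of the well and moves with the tab.
- charger: Bench charger, mid-grey plastic, screwed down: 110 (x) x 116 (y) mm, deck 62 mm above the bench. Origin on the bench below the middle of its well; same axes as the pack in it.
- charger_well (a point): Middle of the mouth of the charger's well, at deck height. Sprung contacts on its floor push the pack up, so that it rises a few mm when the latch comes free.
- pump: Cordless hydraulic pump, fixed: grey oil tank 130 x 206 mm, on it a dark battery block 110 (x) x 104 (y) mm, deck 120 mm above the bench, with the empty battery dock in it. On its -y side a motor (top 141 mm high) and a carrying handle, 52 to 150 mm from the dock, top 177 mm high. Origin on the bench below the block's middle; the dock's latch lip is on the +x side: the fitted pack has the pump's axes.
- pump_well (a point): Nominal middle of the mouth of the well in the pump's grey dock, 10 mm above the block's deck. The dock is bolted on through slots over rubber pads: its well, 60 x 72 mm over its flat rim, really lies up to 6 mm off along the pump's x and y and up to 4 mm higher or lower, level and in line with the pump, and does not yield: see it or feel for it. This point does not show the offset.
- pump_block (a point): Middle of the battery block at deck height, 10 mm below pump_well. A well (charger's too) is 37 (x) x 57 (y) mm, 1.5 mm clearance a side round the stem, 1.5 mm lead-in at the rim. 4 to 8 N of contact springs meet the stem 6 mm before home, where the shoulder meets the rim. Loose in the well, the pack clicks in at 6 to 18 N down on the middle of its top; let go, it rises 1.5 mm.
- bearing: Bystander: ball bearing lying flat, 80 mm across, 20 mm high, beyond the work.
- toolholder: Bystander: steel taper tool holder standing on its flange, 62 mm across, 90 mm high, beyond the work.
- pulley: Bystander: toothed belt pulley, 104 mm across, 66 mm high, beyond the work.
- carton: Bystander: flat bearing carton, 90 x 90 x 32 mm, beyond the work.
Mind the look-alikes: they are no part of the job. Leave any pink look-alike of the part that bears pack_center alone.

How it is judged:
On the way, in this order (a step that is already met when the one before it is completed fails the run):
1. the pack is lifted out of the charger, its stem clear of the well (z of pack_center in the frame of charger above 0.118 m), for 0.1 s.
2. the pack's stem stands in the pump's well (horizontal distance between pack_center and pump_well below 0.012 m and z of pack_center in the frame of pump_well below 0.036 m), for 0.1 s.
At the end, for the whole second after the job is handed in: The pack is latched in the pump's dock: tab less than 1.5 mm in and pack's centre at most 18.7 mm above pump_well (only so when latched), within 12 mm sideways of it (the dock is off by up to 6), tilt under 0.04 rad, within 0.08 rad of the pump's yaw; bystanders upright (z of pack_center in the frame of pump_well below 0.0187 m and horizontal distance between pack_center and pump_well below 0.012 m and angle between the x axis of pack_center and the x axis of pump, either way round below 0.08 rad and value of joint tab below 0.0015 m and angle between pack_center's own z axis and vertical below 0.04 rad and angle between each of bearing, toolholder, pulley, carton's own z axis and vertical below 0.2 rad); the robot touches nothing.
It fails at once if anything bears on the charger with more than 40 N (wrenching at the latch) (contact force between anything else and charger above 40 N).
It fails at once if anything bears on the pump with more than 40 N (forcing the pack in) (contact force between anything else and pump above 40 N).
It fails at once if a bystander is shifted by more than 20 mm (distance of any of bearing, toolholder, pulley, carton from where it was at the start of the episode above 0.02 m).
It also fails if it takes over 72 s, if anything falls off the work surface, if the arm or the gripper's body presses on something with over 40 N, if the wrist force passes 120 N, or if a joint passes its speed limit or range.

## Robot

A 7-joint arm with a two-finger parallel gripper is mounted at the origin on the work surface. World frame = base frame: x ahead of the robot, y to its left, z up, the work surface at z = 0. Lengths are in m, angles in rad, forces in N, time in s.
With the tool pointing down it reaches from about 0.425 to 0.875 m from the base axis. Payload 4.7 kg.
Tool frame: the origin (TCP) lies at the very end of the fingers, on their centre line; the grasp point (between the pads) lies 19 mm behind it; z points along the fingers, y is the line along which they close (so a half turn about z gives the same grasp; the last joint's range is limited). The gripper opens to 87 mm and grips with 3 to 60 N. Pads are 19 mm wide; open, the fingers measure 117 mm over their backs; the gripper's body (75 mm by 190 mm) begins 51 mm behind the grasp point.
Start: joints at [1.15, 0.321, -0.07, 1.45, 0.023, 1.371, -0.057], TCP at [0.274, -0.59, 0.223] pointing down, gripper open.
Joint ranges: [-2.86, 2.86], [-0.3, 2.09], [-1.38, 1.24], [0.06, 2.45], [-1.56, 4.7], [0.09, 2.05], [-2.69, 2.69]. Speed limits (rad/s): [2.57, 2.57, 3.14, 3.14, 3.14, 3.14, 3.14].

## Interface

Orientations are given as a rotation vector (axis times angle).
In Python, from bench import ctrl, imaging, ticket gives the robot as it stands.
- The arm moves only by the tool jog_arm, never from a script. Its argument "rows" is text: rows parted by semicolons, each of 7 numbers parted by spaces: the shift along the tool's x, y, z in cm, then the turn, a rotation vector about the tool's x, y, z in rad, then the closure, from -1 (fully open) to 1 (shut), so that 0 is half open. A call has 1 to 5 rows; each row shifts and turns the commanded pose from where the row before left it, along the tool's axes as they then stand; what a row does not reach is not made up. A row lasts 1/8 s, in which the tool goes at most 62.5 mm and 10.7 degrees, less where a joint would pass 70% of its speed; a pose out of reach is approached as far as the arm can. A call with a gripper value outside its range is refused whole. The fingers move at their own pace and stop on an object; "force" is the grip in N (left out, the last holds). Time passes only in rows, so rows that do not move let the fingers close. It gives the time, the measured TCP pose, the force, the opening and the grip force at its end, in the units of the state.
- ctrl.get_state(): the state, without advancing time (a new reading comes with each control period).
- imaging.get_image(name): name is "side" or "top"; returns a dict with "img" (420x560x3 uint8, blue, green, red), "vertical_fov" (degrees; the focal length in pixels is half the picture's height over the tangent of half this angle, whatever the lens; pixels are square), "cx", "cy" (the principal point, pixels), "k1" (the pictures are not rectified: a ray, as slopes to the right and down, at radius r is drawn at 1 + k1 r^2 times it, then the intrinsics apply), "origin" and "orientation" of the camera in the world. Camera axes: x right, y down, z forward; pixel columns grow to the right and rows downward; lengths in m; the calibration is good to about 2 mm. A picture is of the moment at which its call begins. There is no depth.
- ticket.close_job(): hands the job in; it is judged then, once.
The state is a dict: "time": time; "joint_positions": joint angles; "qd": joint speeds; "joint_torque": joint torques, N m; "position": TCP position; "tool_rot": TCP orientation; "ft_force": force on the tool from outside, world axes, zero at the start; "torque": the same for the moment, N m; "grip_width": opening from 0.0 (shut) to 1.0 (fully open); "grip_force": force on a finger pad.
Only numpy, scipy, OpenCV 4.12 (cv2) and the standard library are available. Lean on these libraries where they do the work, as an engineer would, in place of code of your own. Each camera call takes 0.05 s, during which the arm holds its last target. There are 200 camera calls.

## Working session

There is one attempt and no reset: what is moved stays moved. The work goes in short steps, Python scripts to look and compute and a tool call to move; the robot and the scene stay as the last step left them, time stands still between calls to the robot, and variables do not carry over. Pictures are saved under pics/ and viewed, at most 10 in all, crops included, and the job is handed in when it is done.

Besides the shell and the picture viewer there is one more tool, called after ">>>" as name(argument=value, ...) on one line, values as JSON. jog_arm: Moves the arm, as the interface text tells. Its arguments: {"type":"object","properties":{"rows":{"type":"string"},"force":{"type":"number"}},"required":["rows"]}

```bash
mkdir -p pics; ls
cat > h.py <<'E'
import numpy as np, cv2
from bench import ctrl, imaging, ticket
from scipy.spatial.transform import Rotation as R
def rot(o):
    o=np.array(o,float)
    if o.shape==(3,3): return o
    return R.from_rotvec(o).as_matrix() if o.size==3 else R.from_quat(o).as_matrix()
def K(c):
    h,w=c["img"].shape[:2]; f=h/2/np.tan(np.radians(c["vertical_fov"])/2)
    return np.array([[f,0,c["cx"]],[0,f,c["cy"]],[0,0,1]]), np.array([c["k1"],0,0,0,0.])
def ray(c,uv):
    k,d=K(c); p=cv2.undistortPoints(np.array(uv,float).reshape(-1,1,2),k,d).reshape(-1,2)
    return np.c_[p,np.ones(len(p))]@rot(c["orientation"]).T
def onplane(c,uv,z):
    r=ray(c,uv); o=np.array(c["origin"]); return o+r*((z-o[2])/r[:,2])[:,None]
def proj(c,P):
    k,d=K(c); r=rot(c["orientation"]); q=(np.array(P,float).reshape(-1,3)-c["origin"])@r
    return cv2.projectPoints(q,np.zeros(3),np.zeros(3),k,d)[0].reshape(-1,2)
E
python3 - <<'E'
from h import *
for n in("top","side"):
    c=imaging.get_image(n); cv2.imwrite(f"pics/{n}0.png",c["img"]); print(n,{k:v for k,v in c.items() if k!="img"})
print(ctrl.get_state())
E
```

```text
pics
top {'vertical_fov': 53.49466429822269, 'cx': 276.97317595958674, 'cy': 212.4519002093146, 'k1': 0.011257889913982577, 'origin': array([0.4667299 , 0.0098445 , 0.83460681]), 'orientation': array([-2.15186946,  2.14560155, -0.16239845])}
side {'vertical_fov': 49.463965010729176, 'cx': 277.3647969467519, 'cy': 209.58898109004744, 'k1': -0.07007161759418508, 'origin': array([-0.07263641,  0.6445459 ,  0.67168528]), 'orientation': array([-0.93150158,  2.27748108, -1.26346512])}
{'time': 0.1, 'joint_positions': array([ 1.15010714,  0.32174253, -0.07009565,  1.45153557,  0.02263163,
        1.37077151, -0.05689988]), 'qd': array([-4.30878892e-04, -8.78459910e-04, -3.79504393e-04, -2.47265111e-03,
       -7.38113536e-04, -6.49674961e-05,  1.36799747e-03]), 'joint_torque': array([-2.69969260e-04, -4.92570555e+01, -4.05662460e-01, -3.13398814e+01,
       -6.41150982e-02,  3.95710382e-02,  9.64681817e-05]), 'position': array([ 0.27354409, -0.58911267,  0.22158383]), 'tool_rot': array([-3.06606957e+00, -6.77320926e-01,  7.45653232e-04]), 'ft_force': array([-0.08315268, -0.52956932,  0.52592973]), 'torque': array([ 0.00930615, -0.04201021, -0.03066423]), 'grip_force': 0.0, 'grip_width': 1.003360730936231}
```

View pics/top0.png

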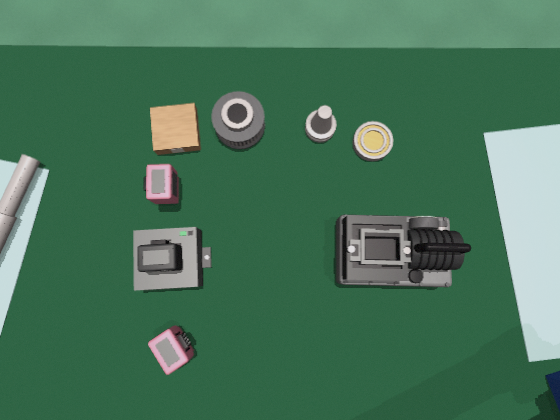

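View pics/side0.png

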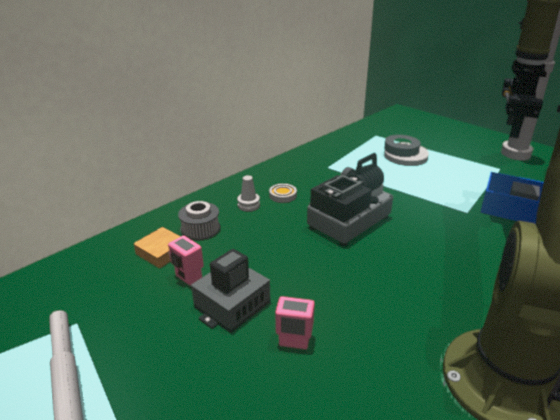

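Top view: candidates for the pack are the dark pack in the charger at (158,258), a pink look-alike at (161,183) and a pink one at (170,350). I choose the dark one in the charger. The pump is at (395,250), its dock at (382,247). Next is the close crop.

Run:
```python
from h import *
c=imaging.get_image("top"); im=c["img"]
a=cv2.resize(im[215:305,120:220],None,fx=4,fy=4,interpolation=cv2.INTER_CUBIC)
b=cv2.resize(im[205:295,335:435],None,fx=4,fy=4,interpolation=cv2.INTER_CUBIC)
o=np.hstack([a,b]); o=(255*(o/255.)**0.6).astype(np.uint8); cv2.imwrite("pics/crop1.png",o)
for n,uv,z in[("chg",[[134,230],[199,227],[200,288],[135,291]],.062),("packtop",[[140,246],[176,246],[177,270],[140,270]],.122),("block",[[343,217],[407,217],[407,284],[343,284]],.12),("dock",[[360,229],[405,229],[406,263],[360,264]],.13)]:
    p=onplane(c,uv,z); print(n,p.round(3).tolist(),p.mean(0).round(4))
```

```text
chg [[0.546, 0.271, 0.062], [0.552, 0.151, 0.062], [0.44, 0.145, 0.062], [0.435, 0.263, 0.062]] [0.4931 0.2075 0.062 ]
packtop [[0.512, 0.239, 0.122], [0.513, 0.178, 0.122], [0.472, 0.175, 0.122], [0.472, 0.237, 0.122]] [0.4922 0.2071 0.122 ]
block [[0.564, -0.109, 0.12], [0.564, -0.219, 0.12], [0.45, -0.214, 0.12], [0.449, -0.106, 0.12]] [ 0.5066 -0.1621  0.12  ]
dock [[0.542, -0.135, 0.13], [0.542, -0.212, 0.13], [0.485, -0.211, 0.13], [0.483, -0.134, 0.13]] [ 0.5128 -0.173   0.13  ]
```

View pics/crop1.png

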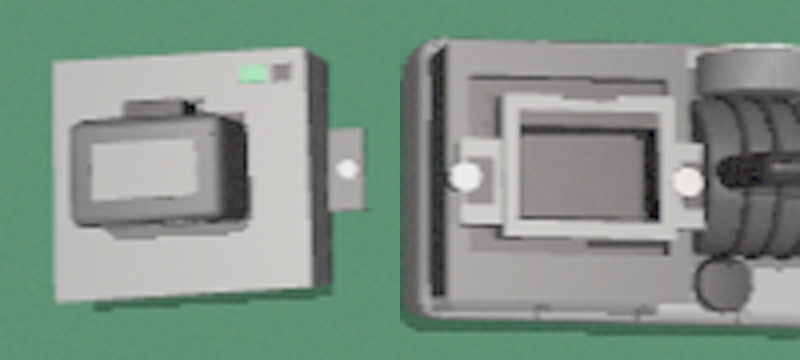

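Crop: the dark pack's tab is at about px (160,242), on its world +x side. The charger deck spans px (133..202, 227..290). The light dock rim spans px (361..404, 229..264), with its lighter mouth frame clearly visible. Now for more precise edges.

Run:
```python
from h import *
c=imaging.get_image("top"); g=cv2.cvtColor(c["img"],cv2.COLOR_BGR2GRAY)
np.set_printoptions(linewidth=250)
print("row233",g[233,128:206]);print("row275",g[275,128:206]);print("pack row257",g[257,134:186]);print("pack col160",g[236:282,160])
print("dock row246",g[246,340:412]);print("dock row231",g[231,340:412]);print("col382",g[212:290,382]);print("col352",g[212:290,352])
```

```text
row233 [ 82  83  83  80  82 128 151 156 155 154 157 156 156 156 158 157 158 158 158 157 159 159 160 160 160 160 160 161 162 161 163 162 163 162 163 164 164 164 164 166 165 166 167 167 167 168 167 168 169 169 168 171 178 182 182 182 182 183 180 154 118  95
  95  93 121 160 174 161 109  37  41  41  32  30  68  82  82  83]
row275 [ 83  79  82  84  83 113 148 156 156 156 157 157 156 157 157 158 158 159 160 159 158 157 159 159 160 159 160 161 160 161 162 163 163 165 164 164 165 166 166 165 166 166 167 167 167 167 167 169 168 169 169 168 169 170 169 170 171 172 172 173 173 173
 173 174 173 174 174 175 175 129  39  42  42  43  41  70  82  82]
pack row257 [149 155 157 113  72  86  92  91  82 143 158 159 160 159 159 160 161 161 161 161 162 162 163 163 163 164 163 164 164 165 164 166 165 166 153 129 120 120 119 103  70  40  21  19  24  22  24  21 143 170 171 172]
pack col160 [164 162 163 142  71  78  81  82  51  75 113 115 115 113 163 163 163 165 164 164 162 163 163 164 164 164 164 165  90 106 107 106  98  63  27  67  95  96 164 163 163 164 163 164 163 163]
dock row246 [ 98  93  47  20  14  18
[... 513 characters left out ...]
67 164 164 164
 164 146 109 109  98  53  29  36  43  44]
col382 [ 82  84  83  73 122 118 117 117 116 117 116 116  53  75  90  90  91  96 156 169 152  92  91  92  57  25  47  92  92  93  92  92  94  92  92  93  93  92  93  92  94  93  93  94  91  92  94  57 142 171 172 170 115  45  44  94 104 119 120 118 119 118
 118 120 119 120 120 119 111 102  95 135 120  60  48  49  47  80]
col352 [ 81  82  75 123 127 129 128 128 127 126 128 115  73 108 110 109 110 110 110 110 108 111 111 111 116 115 115 153 178 179 180 178 126 134 222 222 222 222 223 222 175 106 106 109 172 180 179 179 166  59 109 116 116 116 115 117 130 131 130 131 131 132
 131 130 130 130 130 124 108 101  95 137  82  47  48  50  79  84]
```

```bash
cat >> h.py <<'E'
def edge(g,axis,lines,a,b,thr):
    """subpixel threshold crossing between a and b (scan a->b) on rows (axis 0) or cols (axis 1)"""
    out=[]
    for l in lines:
        s=(g[l,:] if axis==0 else g[:,l]).astype(float); st=1 if b>a else -1
        for i in range(a,b,st):
            if (s[i]-thr)*(s[i+st]-thr)<=0 and s[i]!=s[i+st]:
                t=i+st*(thr-s[i])/(s[i+st]-s[i]); out.append([t,l] if axis==0 else [l,t]); break
    return np.array(out)
def line(P):
    l=cv2.fitLine(P[:,:2].astype(np.float32),cv2.DIST_HUBER,0,.01,.01).ravel(); return l
def rect(c,es,z):
    L=[line(onplane(c,e,z)) for e in es] # left,right,top,bottom
    X=lambda a,b:(lambda s:a[2:]+a[:2]*s[0])(np.linalg.solve(np.c_[a[:2],-b[:2]],b[2:]-a[2:]))
    cor=np.array([X(L[i],L[j]) for i,j in((0,2),(1,2),(1,3),(0,3))])
    ang=[np.degrees(np.arctan2(l[1],l[0])) for l in L]
    w=np.linalg.norm(cor-np.roll(cor,-1,0),axis=1)
    return cor.mean(0).round(4),w.round(4),np.round(ang,1)
E
python3 - <<'E'
from h import *
c=imaging.get_image("top"); g=cv2.cvtColor(c["img"],cv2.COLOR_BGR2GRAY)
r=range
print("chg",rect(c,[edge(g,0,r(234,286),126,140,118),edge(g,0,[*r(240,246),*r(268,285)],210,190,115),edge(g,1,r(140,175),220,236,118),edge(g,1,r(140,196),300,280,118)],.062))
print("dock",rect(c,[edge(g,0,[*r(230,234),*r(259,263)],356,368,130),edge(g,0,[*r(230,234),*r(259,263)],412,398,135),edge(g,1,r(364,401),224,236,130),edge(g,1,r(364,401),270,261,110)],.13))
for e in (edge(g,0,[*r(230,234),*r(259,263)],412,398,135),edge(g,1,r(364,401,4),224,236,130),edge(g,1,r(364,401,4),270,261,110),edge(g,1,r(346,400,6),210,220,100)):print(e.round(1).tolist())
print("dock inner",rect(c,[edge(g,0,r(237,257),361,370,135),edge(g,0,r(237,257),402,396,110),edge(g,1,r(368,396),230,237,125),edge(g,1,r(368,396),263,256,115)],.13))
print("block",rect(c,[edge(g,0,r(270,278),343,352,90),edge(g,0,r(270,278),343,352,90)+[65,0],edge(g,1,r(352,400),211,219,100),edge(g,1,r(352,400),292,282,100)],.12))
print("packtop label",rect(c,[edge(g,0,r(252,262),139,148,118),edge(g,0,r(252,262),174,165,140),edge(g,1,r(146,166),246,254,138),edge(g,1,r(146,166),268,260,135)],.122))
s=ctrl.get_state();print(rot(s["tool_rot"]).round(3))
E
```

```text
chg (array([0.4948, 0.2116], dtype=float32), array([0.1168, 0.1104, 0.1163, 0.1096], dtype=float32), array([  3.7,   3.4, -86.2, -86.5], dtype=float32))
dock (array([ 0.509 , -0.1747], dtype=float32), array([0.0721, 0.0684, 0.0801, 0.0671], dtype=float32), array([ 0.6,  7.3, 88.5, 88.2], dtype=float32))
[[403.3, 230.0], [403.3, 231.0], [403.3, 232.0], [403.3, 233.0], [410.0, 259.0], [410.1, 260.0], [410.2, 261.0], [403.3, 262.0]]
[[364.0, 227.7], [368.0, 227.7], [372.0, 228.2], [376.0, 229.5], [380.0, 229.5], [384.0, 230.1], [388.0, 229.8], [392.0, 228.7], [396.0, 228.7], [400.0, 228.8]]
[[364.0, 267.6], [368.0, 267.7], [372.0, 268.1], [376.0, 268.4], [380.0, 268.3], [384.0, 268.5], [388.0, 268.6], [392.0, 268.8], [396.0, 268.9], [400.0, 269.0]]
[[346.0, 213.8], [352.0, 214.5], [358.0, 214.6], [364.0, 214.8], [370.0, 214.5], [376.0, 215.5], [382.0, 215.5], [388.0, 215.5], [394.0, 215.4]]
dock inner (array([ 0.5129, -0.1717], dtype=float32), array([0.06  , 0.047 , 0.0602, 0.0457], dtype=float32), array([-1.7, -1.4, 89.7, 88.4], dtype=float32))
block (array([ 0.508 , -0.1691], dtype=float32), array([0.1126, 0.1175, 0.1099, 0.1183], dtype=float32), array([-1.2, -2.5, 88.7, 89.1], dtype=float32))
packtop label (array([0.4941, 0.2118], dtype=float32), array([0.0444, 0.0236, 0.0444, 0.0232], dtype=float32), array([  3.5,   3.3, -85.4, -86. ], dtype=float32))
[[ 0.907  0.421 -0.   ]
 [ 0.421 -0.907  0.001]
 [-0.    -0.001 -1.   ]]
```

Run:
```python
from h import *
c=imaging.get_image("top"); g=cv2.cvtColor(c["img"],cv2.COLOR_BGR2GRAY)
r=range;np.set_printoptions(linewidth=250)
for q in (366,394,398): print(q,g[222:272,q])
L=edge(g,0,[*r(230,234),*r(259,263)],356,368,130);Rr=edge(g,0,[*r(230,234),262],412,398,135);T=edge(g,1,[364,366,368,394,396,398,400],226,236,130);B=edge(g,1,r(364,401),267,258,130)
for e in (L,Rr,T,B):print(e.round(1)[::3].tolist())
for z in (.126,.13,.134):print("dock",rect(c,[L,Rr,T,B],z))
s=imaging.get_image("side")
for z in (.126,.13,.134):
  print(proj(s,[[.512+a*.03,-.172+b*.036,z] for a in(-1,1) for b in (-1,1)]).round(1).tolist())
im=cv2.resize(s["img"][150:250,280:410],None,fx=6,fy=6,interpolation=cv2.INTER_CUBIC);cv2.imwrite("pics/s1.png",(255*(im/255.)**.6).astype(np.uint8))
```

```text
366 [124 119  41  96  97  99 141 174 174 173 117  99  98  96  46  23  49  99  99  99  97  99 100 100 101 100 100 100 100  99 100 101  99  99  99  99  98  41 176 176 176 175  83  99  98  99 116 126 127 125]
394 [112 113  89  46  83  87  90 149 165 165 164  85  87  89  75  24  27  33  75  73  76  82  83  82  83  83  82  82  80  83  82  83  83  81  82  83  85  70 106 166 167 168 140  46  45  86  92 114 114 115]
398 [111 107  86  38  82  83  87 148 165 165 164  94  84  87  82  25  11   9  12  16  16  12  16  16  10  15  14  19  15  17  18  11   3   8  13   7  18  14  68 166 165 166 150  45  43  85  84 112 112 111]
[[360.7, 230.0], [360.7, 233.0], [360.8, 262.0]]
[[403.3, 230.0], [403.3, 233.0]]
[[364.0, 227.7], [394.0, 228.7], [400.0, 228.8]]
[[364.0, 263.4], [367.0, 263.5], [370.0, 263.5], [373.0, 263.5], [376.0, 263.5], [379.0, 263.7], [382.0, 263.7], [385.0, 263.7], [388.0, 264.1], [391.0, 264.1], [394.0, 264.1], [397.0, 264.1], [400.0, 264.3]]
dock (array([ 0.5134, -0.1732], dtype=float32), array([0.0731, 0.0602, 0.0698, 0.0606], dtype=float32), array([ 0.6, -2.5, 88.4, 88.7], dtype=float32))
dock (array([ 0.5131, -0.1722], dtype=float32), array([0.0727, 0.0598, 0.0695, 0.0603], dtype=float32), array([ 0.6, -2.5, 88.4, 88.7], dtype=float32))
dock (array([ 0.5129, -0.1712], dtype=float32), array([0.0722, 0.0595, 0.0691, 0.06  ], dtype=float32), array([ 0.6, -2.5, 88.4, 88.7], dtype=float32))
[[360.5, 184.4], [342.8, 194.7], [341.4, 176.5], [323.5, 186.2]]
[[360.7, 182.9], [342.9, 193.2], [341.5, 175.1], [323.6, 184.8]]
[[360.8, 181.5], [343.0, 191.8], [341.7, 173.8], [323.7, 183.4]]
```

View pics/s1.png

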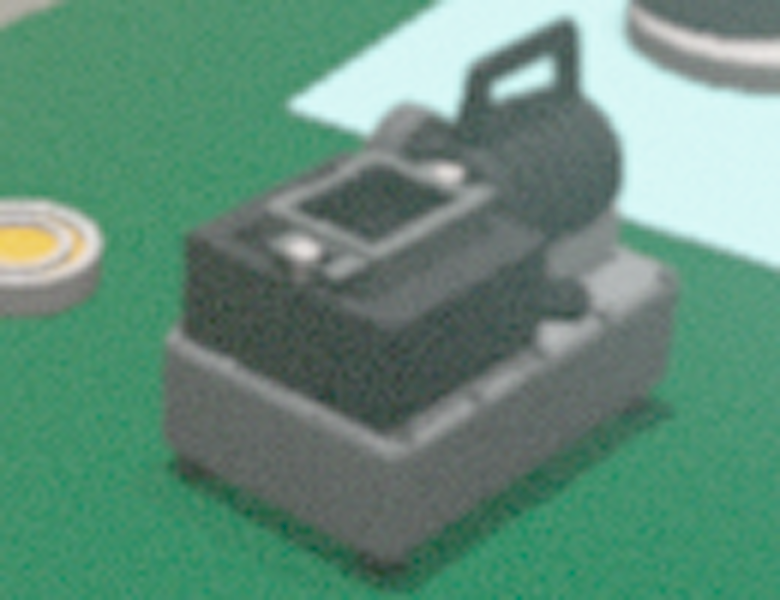

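Side crop: the rim corners are at px (325,184), (343,175), (362,181) and (342,192.5), within 2 px of my top-view estimate. So the dock is at about (0.513, -0.172), yaw -1.4°, z about 0.13. The pack is at (0.4945, 0.2117), yaw +3.6°. I'll plan the approach from there.

```bash
cat >> h.py <<'E'
def tgt(x,y,z,yaw): # tool y at yaw (deg) from world x, pointing down
    a=np.radians(yaw); Y=np.array([np.cos(a),np.sin(a),0]); Z=np.array([0,0,-1.]); return np.array([x,y,z]),np.c_[np.cross(Y,Z),Y,Z]
def plan(p,Rm,way,grip):
    """way: list of (pos,R,nrows); prints rounded rows, integrating rounded values"""
    p=np.array(p,float);rows=[]
    for P,T,n in way:
        for i in range(n):
            d=Rm.T@(P-p)/(n-i)*100; w=R.from_matrix(Rm.T@T).as_rotvec()/(n-i)
            d=d.round(2); w=w.round(3); p=p+Rm@d/100; Rm=Rm@R.from_rotvec(w).as_matrix()
            rows.append(" ".join("%g"%v for v in [*d,*w,grip]))
    for i in range(0,len(rows),5): print("; ".join(rows[i:i+5]))
    return p,Rm
E
python3 - <<'E'
from h import *
s=ctrl.get_state()
plan(s["position"],rot(s["tool_rot"]),[(*tgt(.48,-.34,.26,-20),8),(*tgt(.54,-.05,.26,3.6),7),(*tgt(.4955,.2118,.20,3.6),7),(*tgt(.4955,.2118,.15,3.6),3)],-1)
E
```

```text
3.65 -1.74 -0.47 -0 -0 -0.098 -1; 3.8 -1.38 -0.47 -0 -0 -0.098 -1; 3.92 -1 -0.47 -0 -0 -0.098 -1; 4 -0.61 -0.47 -0 -0 -0.099 -1; 4.04 -0.21 -0.47 -0 -0 -0.098 -1
4.04 0.19 -0.47 -0 -0 -0.099 -1; 4.01 0.59 -0.47 -0 -0 -0.098 -1; 3.93 0.97 -0.47 -0 -0 -0.099 -1; 4.19 -0.61 0 -0 -0 -0.059 -1; 4.21 -0.36 0 -0 -0 -0.059 -1
4.23 -0.11 0 -0 -0 -0.059 -1; 4.23 0.13 0 -0 -0 -0.059 -1; 4.21 0.38 0 -0 -0 -0.059 -1; 4.18 0.63 0 -0 -0 -0.058 -1; 4.14 0.88 0.01 -0 -0 -0.059 -1
3.77 -0.4 0.86 -0 -0 0 -1; 3.77 -0.4 0.86 -0 -0 0 -1; 3.77 -0.4 0.86 -0 -0 0 -1; 3.77 -0.4 0.86 -0 -0 0 -1; 3.78 -0.4 0.85 -0 -0 0 -1
3.77 -0.4 0.86 -0 -0 0 -1; 3.78 -0.39 0.85 -0 -0 0 -1; -0 0 1.67 -0 -0 0 -1; -0 0 1.67 -0 -0 0 -1; -0 0 1.66 -0 -0 0 -1
```

>>> jog_arm(rows="3.65 -1.74 -0.47 0 0 -0.098 -1; 3.8 -1.38 -0.47 0 0 -0.098 -1; 3.92 -1 -0.47 0 0 -0.098 -1; 4 -0.61 -0.47 0 0 -0.099 -1; 4.04 -0.21 -0.47 0 0 -0.098 -1")

```text
time: 0.98
position: [0.4047, -0.431, 0.2467]
tool_rot: [2.805, 1.413, 0.0]
ft_force: [-0.2, 0.0, 0.2]
grip_width: 0.997
grip_force: 0.0
```

>>> jog_arm(rows="4.04 0.19 -0.47 0 0 -0.099 -1; 4.01 0.59 -0.47 0 0 -0.098 -1; 3.93 0.97 -0.47 0 0 -0.099 -1; 4.19 -0.61 0 0 0 -0.059 -1; 4.21 -0.36 0 0 0 -0.059 -1")

```text
time: 1.6
position: [0.4973, -0.2542, 0.2599]
tool_rot: [-2.458, -1.955, 0.001]
ft_force: [0.4, 0.0, -0.1]
grip_width: 1.001
grip_force: 0.0
```

>>> jog_arm(rows="4.23 -0.11 0 0 0 -0.059 -1; 4.23 0.13 0 0 0 -0.059 -1; 4.21 0.38 0 0 0 -0.059 -1; 4.18 0.63 0 0 0 -0.058 -1; 4.14 0.88 0.01 0 0 -0.059 -1")

```text
time: 2.22
position: [0.5396, -0.0475, 0.2602]
tool_rot: [2.146, 2.294, -0.001]
ft_force: [0.4, -0.1, 0.1]
grip_width: 1.002
grip_force: 0.0
```

>>> jog_arm(rows="3.77 -0.4 0.86 0 0 0 -1; 3.77 -0.4 0.86 0 0 0 -1; 3.77 -0.4 0.86 0 0 0 -1; 3.77 -0.4 0.86 0 0 0 -1; 3.78 -0.4 0.85 0 0 0 -1")

```text
time: 2.85
position: [0.507, 0.1389, 0.2169]
tool_rot: [2.148, 2.291, -0.001]
ft_force: [0.3, 0.2, -0.2]
grip_width: 0.996
grip_force: 0.0
```

>>> jog_arm(rows="3.77 -0.4 0.86 0 0 0 -1; 3.78 -0.39 0.85 0 0 0 -1; 0 0 1 0 0 0 -1; 0 0 1 0 0 0 -1; 0 0 0 0 0 0 -1")

```text
time: 3.48
position: [0.4952, 0.2101, 0.179]
tool_rot: [-2.152, -2.288, 0.004]
ft_force: [-0.2, -0.0, 1.0]
grip_width: 1.004
grip_force: 0.0
```

Run:
```python
from h import *
s=ctrl.get_state();M=rot(s["tool_rot"]);print(s["position"].round(4),M.round(3).tolist(),np.degrees(np.arctan2(M[1,1],M[0,1])))
plan(s["position"],M,[(*tgt(.4955,.2118,.10,3.6),5),(*tgt(.4955,.2118,.076,3.6),4),(*tgt(.4955,.2118,.076,3.6),1)],-1)
```

```text
[0.4952 0.2101 0.179 ] [[-0.061, 0.998, -0.002], [0.998, 0.061, -0.001], [-0.001, -0.002, -1.0]] 3.514871661032173
0.04 0.01 1.58 -0 0 -0 -1; 0.03 0.01 1.58 -0 0 -0 -1; 0.04 0.01 1.58 -0.001 0 -0 -1; 0.03 0.01 1.58 -0 0.001 -0.001 -1; 0.03 0.02 1.57 -0.001 0 -0 -1
0 -0 0.6 0 0 -0 -1; 0 -0 0.6 0 0 -0 -1; 0 -0 0.6 0 0 -0 -1; 0 -0 0.6 0 0 -0 -1; 0 -0 0 0 0 -0 -1
```

>>> jog_arm(rows="0.03 0.01 1.58 0 0 0 -1; 0.03 0.01 1.58 0 0 0 -1; 0.03 0.01 1.58 0 0 0 -1; 0.02 0 1.58 0 0 0 -1; 0.02 0 1.57 0 0 0 -1")

```text
time: 4.1
position: [0.4956, 0.213, 0.0998]
tool_rot: [-2.15, -2.29, 0.001]
ft_force: [0.6, 0.1, -0.8]
grip_width: 0.998
grip_force: 0.0
```

>>> jog_arm(rows="0 0 0.6 0 0 0 -1; 0 0 0.6 0 0 0 -1; 0 0 0.6 0 0 0 -1; 0 0 0.5 0 0 0 -1; 0 0 0 0 0 0 -1")

```text
time: 4.72
position: [0.4956, 0.2129, 0.0778]
tool_rot: [-2.15, -2.29, 0.001]
ft_force: [-0.3, -0.1, 0.2]
grip_width: 0.997
grip_force: 0.0
```

>>> jog_arm(rows="0 0 0 0 0 0 -0.4; 0 0 0 0 0 0 -0.3; 0 0 0 0 0 0 -0.2; 0 0 0 0 0 0 -0.1; 0 0 0 0 0 0 -0.1", force=25)

```text
time: 5.35
position: [0.496, 0.213, 0.0784]
tool_rot: [2.151, 2.29, 0.0]
ft_force: [-0.0, -0.6, 2.9]
grip_width: 0.577
grip_force: 6.2
```

>>> jog_arm(rows="0 0 0 0 0 0 0.1; 0 0 0 0 0 0 0.3; 0 0 0 0 0 0 0.3; 0 0 0 0 0 0 0.3")

```text
time: 5.85
position: [0.495, 0.213, 0.0779]
tool_rot: [-2.15, -2.29, 0.002]
ft_force: [-4.4, -1.2, 3.1]
grip_width: 0.532
grip_force: 25.0
```

>>> jog_arm(rows="0 0 -0.2 0 0 0 0.3; 0 0 -0.2 0 0 0 0.3; 0 0 -0.3 0 0 0 0.3; 0 0 -0.3 0 0 0 0.3; 0 0 0 0 0 0 0.3")

```text
time: 6.48
position: [0.4963, 0.2128, 0.0882]
tool_rot: [2.15, 2.29, 0.001]
ft_force: [-0.1, 0.1, -5.0]
grip_width: 0.535
grip_force: 25.0
```

Free: about 5 N of weight and no latch load. Next I lift it clear.

>>> jog_arm(rows="0 0 -1 0 0 0 0.3; 0 0 -1.5 0 0 0 0.3; 0 0 -1.5 0 0 0 0.3; 0 0 -2 0 0 0 0.3; 0 0 -2 0 0 0 0.3")

```text
time: 7.1
position: [0.496, 0.2132, 0.1699]
tool_rot: [2.15, 2.29, 0.001]
ft_force: [0.2, -0.4, -3.4]
grip_width: 0.534
grip_force: 25.0
```

>>> jog_arm(rows="0 0 -2 0 0 0 0.3; 0 0 -2 0 0 0 0.3; 0 0 -1 0 0 0 0.3; 0 0 0 0 0 0 0.3")

```text
time: 7.6
position: [0.4962, 0.2132, 0.2191]
tool_rot: [2.15, 2.29, 0.002]
ft_force: [0.1, -0.4, -4.8]
grip_width: 0.531
grip_force: 25.0
```

Run:
```python
from h import *
c=imaging.get_image("side"); s=ctrl.get_state(); p=s["position"]; print(p.round(4),s["ft_force"].round(1))
u,v=proj(c,[p]).astype(int)[0]; im=c["img"][max(v-50,0):v+70,max(u-65,0):u+65]; print(max(u-65,0),max(v-50,0))
im=cv2.resize(im,None,fx=5,fy=5,interpolation=cv2.INTER_CUBIC);cv2.imwrite("pics/held.png",(255*(im/255.)**.6).astype(np.uint8))
plan(p,rot(s["tool_rot"]),[(*tgt(.54,.02,.225,1),5),(*tgt(.5140,-.171,.20,-1.4),6),(*tgt(.5140,-.171,.20,-1.4),1)],.3)
```

```text
[0.4957 0.2129 0.2182] [-0.3 -0.  -4.5]
158 166
-3.91 0.64 -0.14 0 0 0.009 0.3; -3.9 0.68 -0.13 0 0 0.009 0.3; -3.89 0.71 -0.14 0 0 0.009 0.3; -3.89 0.74 -0.13 0 0 0.009 0.3; -3.88 0.78 -0.14 0 0 0.01 0.3
-3.18 -0.49 0.42 0 0 0.007 0.3; -3.18 -0.46 0.42 0 0 0.007 0.3; -3.18 -0.44 0.42 0 0 0.007 0.3; -3.18 -0.42 0.42 0 0 0.007 0.3; -3.19 -0.4 0.41 0 0 0.007 0.3
-3.19 -0.38 0.42 0 0 0.006 0.3; -0 0 -0 0 0 0 0.3
```

View pics/held.png

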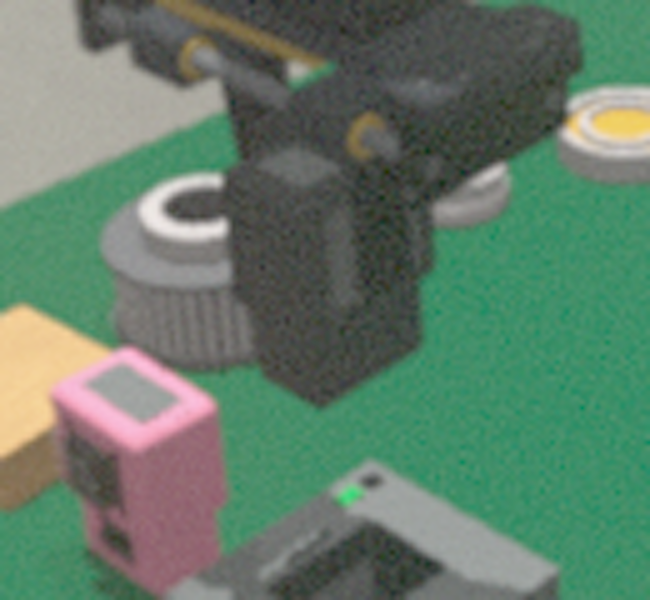

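Held upright, with the stem's near foot corner at px (222,247) and the charger below. Next, the carry to the dock.

>>> jog_arm(rows="-3.91 0.64 -0.14 0 0 0.009 0.3; -3.9 0.68 -0.13 0 0 0.009 0.3; -3.89 0.71 -0.14 0 0 0.009 0.3; -3.89 0.74 -0.13 0 0 0.009 0.3; -3.88 0.78 -0.14 0 0 0.01 0.3")

```text
time: 8.28
position: [0.5395, 0.0188, 0.2239]
tool_rot: [-2.202, -2.239, 0.002]
ft_force: [0.3, -0.7, -5.0]
grip_width: 0.531
grip_force: 25.0
```

>>> jog_arm(rows="-3.18 -0.49 0.42 0 0 0.007 0.3; -3.18 -0.46 0.42 0 0 0.007 0.3; -3.18 -0.44 0.42 0 0 0.007 0.3; -3.18 -0.42 0.42 0 0 0.007 0.3; -3.19 -0.4 0.41 0 0 0.007 0.3")

```text
time: 8.9
position: [0.5175, -0.1399, 0.2027]
tool_rot: [-2.24, -2.2, 0.001]
ft_force: [0.7, -0.0, -4.5]
grip_width: 0.531
grip_force: 25.0
```

>>> jog_arm(rows="-3.19 -0.38 0.42 0 0 0.006 0.3; 0 0 0 0 0 0 0.3; 0 0 0 0 0 0 0.3")

```text
time: 9.28
position: [0.5137, -0.1701, 0.199]
tool_rot: [-2.246, -2.194, -0.0]
ft_force: [0.1, 0.4, -3.9]
grip_width: 0.532
grip_force: 25.0
```

Run:
```python
from h import *
c=imaging.get_image("side"); s=ctrl.get_state(); p=s["position"];M=rot(s["tool_rot"]); print(p.round(4),s["ft_force"].round(1),np.degrees(np.arctan2(M[1,1],M[0,1])),M[:,2].round(4))
im=cv2.resize(c["img"][120:220,280:410],None,fx=6,fy=6,interpolation=cv2.INTER_CUBIC);cv2.imwrite("pics/s2.png",(255*(im/255.)**.6).astype(np.uint8))
plan(p,M,[(*tgt(.5142,-.1708,p[2],-1.4),1)],.3)
# expected foot corners (tapered 32x52) if pack foot at TCP-0.048
for f in(.044,.048):print(proj(c,[[p[0]-.0012+a*.016,p[1]-.0012+b*.026,p[2]-f] for a,b in((-1,1),(1,1),(-1,-1))]).round(1).tolist())
```

```text
[ 0.514  -0.1695  0.1993] [ 0.2 -0.  -4.7] -1.2877024564094293 [-8.0e-04  1.2e-03 -1.0e+00]
-0.12 0.02 -0 -0.001 -0.001 0.002 0.3
[[341.0, 180.6], [330.6, 176.3], [354.0, 173.5]]
[[340.9, 182.1], [330.5, 177.7], [353.9, 174.9]]
```

View pics/s2.png

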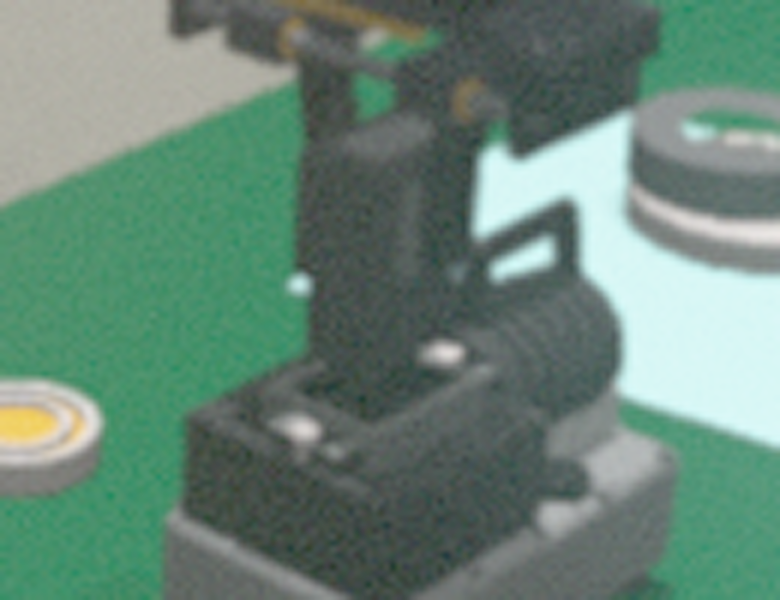

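The pack hovers over the dock mouth: its foot is near px (342,183), the rim corners are unchanged and it stands upright. Next I correct by 1.2 mm and descend, slowly near the rim.

>>> jog_arm(rows="-0.12 0.02 0.6 0 0 0.002 0.3; 0 0 0.5 0 0 0 0.3; 0 0 0.2 0 0 0 0.3; 0 0 0.15 0 0 0 0.3; 0 0 0.1 0 0 0 0.3")

```text
time: 9.95
position: [0.5143, -0.1721, 0.1844]
tool_rot: [2.25, 2.192, -0.0]
ft_force: [0.2, -0.5, -4.2]
grip_width: 0.534
grip_force: 25.0
```

>>> jog_arm(rows="0 0 0.15 0 0 0 0.3; 0 0 0.1 0 0 0 0.3; 0 0 0.1 0 0 0 0.3; 0 0 0.1 0 0 0 0.3; 0 0 0 0 0 0 0.3")

```text
time: 10.58
position: [0.5143, -0.1722, 0.1812]
tool_rot: [2.25, 2.192, -0.001]
ft_force: [-3.6, 1.2, 4.8]
grip_width: 0.537
grip_force: 25.0
```

>>> jog_arm(rows="0.06 -0.08 0 0 0 0 0.3; 0.06 -0.08 0 0 0 0 0.3; 0 0 0.05 0 0 0 0.3; 0 0 0 0 0 0 0.3")

```text
time: 11.08
position: [0.5121, -0.1704, 0.1781]
tool_rot: [-2.248, -2.191, 0.0]
ft_force: [0.9, -0.1, -3.2]
grip_width: 0.531
grip_force: 25.0
```

```bash
python3 -c "
from h import *
s=ctrl.get_state();print(s['position'].round(4),s['ft_force'].round(1),s['torque'].round(2))"
```

```text
[ 0.5121 -0.1704  0.1781] [ 0.9 -0.1 -3.2] [-0.02 -0.04 -0.01]
```

It dropped past the edge with no contact force, so I carry on down.

>>> jog_arm(rows="0 0 0.15 0 0 0 0.3; 0 0 0.15 0 0 0 0.3; 0 0 0.15 0 0 0 0.3; 0 0 0.15 0 0 0 0.3; 0 0 0 0 0 0 0.3")

```text
time: 11.7
position: [0.5121, -0.1708, 0.1729]
tool_rot: [-2.249, -2.192, 0.001]
ft_force: [-1.6, 0.4, -4.3]
grip_width: 0.536
grip_force: 25.0
```

>>> jog_arm(rows="0 -0.05 0.2 0 0 0 0.3; 0 0 0.2 0 0 0 0.3; 0 0 0.2 0 0 0 0.3; 0 0 0.2 0 0 0 0.3; 0 0 0 0 0 0 0.3")

```text
time: 12.32
position: [0.512, -0.1708, 0.165]
tool_rot: [-2.25, -2.192, 0.0]
ft_force: [-1.7, 0.6, -4.4]
grip_width: 0.536
grip_force: 25.0
```

>>> jog_arm(rows="0 -0.03 0.2 0 0 0 0.3; 0 0 0.2 0 0 0 0.3; 0 0 0.2 0 0 0 0.3; 0 0 0.2 0 0 0 0.3; 0 0 0 0 0 0 0.3")

```text
time: 12.95
position: [0.5119, -0.1708, 0.1571]
tool_rot: [-2.25, -2.192, -0.0]
ft_force: [-1.2, 0.8, -4.6]
grip_width: 0.532
grip_force: 25.0
```

>>> jog_arm(rows="0 0 0.15 0 0 0 0.3; 0 0 0.15 0 0 0 0.3; 0 0 0 0 0 0 0.3")

```text
time: 13.32
position: [0.5119, -0.1709, 0.1543]
tool_rot: [2.25, 2.192, -0.0]
ft_force: [-1.3, -0.1, -3.9]
grip_width: 0.538
grip_force: 25.0
```

>>> jog_arm(rows="0 0 0.1 0 0 0 0.3; 0 0 0.1 0 0 0 0.3; 0 0 0.1 0 0 0 0.3; 0 0 0 0 0 0 0.3")

```text
time: 13.82
position: [0.5119, -0.1709, 0.1516]
tool_rot: [2.25, 2.192, -0.0]
ft_force: [-3.2, 0.2, 3.0]
grip_width: 0.535
grip_force: 25.0
```

>>> jog_arm(rows="0 0 0.1 0 0 0 0.3; 0 0 0.1 0 0 0 0.3; 0 0 0 0 0 0 0.3")

```text
time: 14.2
position: [0.5119, -0.1709, 0.1494]
tool_rot: [2.25, 2.192, -0.0]
ft_force: [-4.5, 0.2, 3.5]
grip_width: 0.537
grip_force: 25.0
```

>>> jog_arm(rows="0 0 0.1 0 0 0 0.3; 0 0 0.1 0 0 0 0.3; 0 0 0 0 0 0 0.3")

```text
time: 14.58
position: [0.5119, -0.1709, 0.148]
tool_rot: [2.25, 2.192, -0.0]
ft_force: [-5.0, 1.2, 8.0]
grip_width: 0.533
grip_force: 25.0
```

>>> jog_arm(rows="0 0 0.08 0 0 0 0.3; 0 0 0 0 0 0 0.3")

```text
time: 14.82
position: [0.512, -0.1709, 0.1479]
tool_rot: [2.25, 2.192, -0.001]
ft_force: [-7.8, 0.8, 10.8]
grip_width: 0.538
grip_force: 25.0
```

At the shoulder stop, z has stopped falling and force is rising. I press slightly more, then open slowly.

>>> jog_arm(rows="0 0 0.06 0 0 0 0.3; 0 0 0 0 0 0 0.3")

```text
time: 15.08
position: [0.512, -0.1709, 0.1479]
tool_rot: [2.249, 2.192, -0.001]
ft_force: [-7.2, 1.8, 14.2]
grip_width: 0.541
grip_force: 25.0
```

>>> jog_arm(rows="0 0 0 0 0 0 -0.2; 0 0 0 0 0 0 -0.3; 0 0 0 0 0 0 -0.6; 0 0 0 0 0 0 -1; 0 0 0 0 0 0 -1")

```text
time: 15.7
position: [0.5116, -0.1708, 0.1455]
tool_rot: [-2.25, -2.192, 0.0]
ft_force: [-0.5, 0.2, 0.1]
grip_width: 0.905
grip_force: 0.0
```

>>> jog_arm(rows="0 0 0 0 0 0 -1; 0 0 -1 0 0 0 -1; 0 0 -2 0 0 0 -1; 0 0 -2 0 0 0 -1; 0 0 -2 0 0 0 -1")

```text
time: 16.32
position: [0.5121, -0.1708, 0.2174]
tool_rot: [2.249, 2.192, 0.0]
ft_force: [0.1, -0.4, 0.5]
grip_width: 1.001
grip_force: 0.0
```

>>> jog_arm(rows="0 0 -0.5 0 0 0 0.5; 0 0 0 0 0 0 1; 0 0 0 0 0 0 1; 0 0 0 0 0 0 1; 0 0 0 0 0 0 1")

```text
time: 16.95
position: [0.5116, -0.1708, 0.2205]
tool_rot: [-2.25, -2.192, 0.001]
ft_force: [-0.6, 1.2, -0.4]
grip_width: 0.518
grip_force: 0.0
```

Run:
```python
from h import *
c=imaging.get_image("side"); s=ctrl.get_state(); print(s["position"].round(4),s["ft_force"].round(1),s["grip_width"])
im=cv2.resize(c["img"][120:220,280:410],None,fx=6,fy=6,interpolation=cv2.INTER_CUBIC);cv2.imwrite("pics/s3.png",(255*(im/255.)**.6).astype(np.uint8))
for z in(.188,.192):print(proj(c,[[.511+a*.023,-.172+b*.033,z] for a,b in((-1,1),(1,1),(-1,-1))]).round(1).tolist())
```

```text
[ 0.5117 -0.1708  0.2206] [ 0.6 -0.9  1.3] 0.4701831035586279
[[343.4, 170.3], [328.1, 164.3], [360.1, 161.5]]
[[343.5, 168.8], [328.2, 162.8], [360.2, 160.0]]
```

View pics/s3.png

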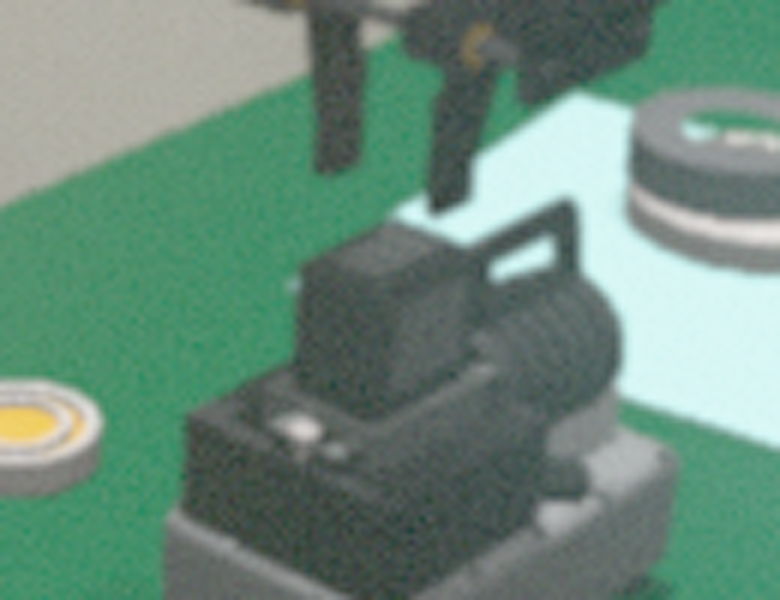

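The pack is seated upright: its top near corner is at px (344,168), the shoulder close to the rim. To be sure of the click, I press the top centre gently with closed fingers.

>>> jog_arm(rows="-0.1 -0.1 0 0 0 0 1; 0 0 0 0 0 0 1; 0 0 0.6 0 0 0 1; 0 0 0.6 0 0 0 1; 0 0 0.6 0 0 0 1")

```text
time: 17.62
position: [0.5106, -0.1718, 0.2023]
tool_rot: [-2.25, -2.192, 0.0]
ft_force: [-1.0, -0.1, -0.3]
grip_width: 0.01
grip_force: 0.0
```

>>> jog_arm(rows="0 0 0.3 0 0 0 1; 0 0 0.2 0 0 0 1; 0 0 0.1 0 0 0 1; 0 0 0.1 0 0 0 1; 0 0 0 0 0 0 1")

```text
time: 18.25
position: [0.5108, -0.1718, 0.196]
tool_rot: [2.25, 2.192, -0.0]
ft_force: [-0.2, 0.0, 0.2]
grip_width: 0.0
grip_force: 0.0
```

>>> jog_arm(rows="0 0 0.1 0 0 0 1; 0 0 0.1 0 0 0 1; 0 0 0.1 0 0 0 1; 0 0 0 0 0 0 1")

```text
time: 18.75
position: [0.5108, -0.1718, 0.1929]
tool_rot: [2.25, 2.192, -0.0]
ft_force: [0.1, -0.4, -0.6]
grip_width: 0.008
grip_force: 0.0
```

>>> jog_arm(rows="0 0 0.1 0 0 0 1; 0 0 0 0 0 0 1")

```text
time: 19.0
position: [0.5109, -0.1719, 0.1923]
tool_rot: [2.25, 2.192, 0.0]
ft_force: [-0.8, 0.8, 3.7]
grip_width: 0.003
grip_force: 1.7
```

>>> jog_arm(rows="0 0 0.1 0 0 0 1; 0 0 0 0 0 0 1")

```text
time: 19.25
position: [0.511, -0.1719, 0.1914]
tool_rot: [2.25, 2.192, 0.0]
ft_force: [-1.6, -0.2, 5.0]
grip_width: 0.003
grip_force: 2.6
```

>>> jog_arm(rows="0 0 0.1 0 0 0 1; 0 0 0 0 0 0 1")

```text
time: 19.5
position: [0.5111, -0.1719, 0.1913]
tool_rot: [2.249, 2.192, -0.0]
ft_force: [-2.8, 0.8, 9.4]
grip_width: 0.005
grip_force: 4.8
```

>>> jog_arm(rows="0 0 0.1 0 0 0 1; 0 0 0 0 0 0 1")

```text
time: 19.75
position: [0.5111, -0.1719, 0.1912]
tool_rot: [2.249, 2.191, -0.0]
ft_force: [-4.8, 1.6, 14.5]
grip_width: 0.005
grip_force: 7.0
```

>>> jog_arm(rows="0 0 0.1 0 0 0 1; 0 0 0 0 0 0 1")

```text
time: 20.0
position: [0.5112, -0.172, 0.1911]
tool_rot: [2.249, 2.191, -0.0]
ft_force: [-6.6, 1.7, 18.7]
grip_width: 0.005
grip_force: 9.3
```

>>> jog_arm(rows="0 0 0.1 0 0 0 1; 0 0 0 0 0 0 1")

```text
time: 20.25
position: [0.5113, -0.172, 0.1911]
tool_rot: [2.248, 2.19, -0.0]
ft_force: [-8.1, 2.3, 23.3]
grip_width: 0.009
grip_force: 11.5
```

>>> jog_arm(rows="0 0 -0.4 0 0 0 1; 0 0 -1 0 0 0 1; 0 0 -2 0 0 0 1; 0 0 -3 0 0 0 1; 0 0 -3 0 0 0 1")

```text
time: 20.88
position: [0.5106, -0.1718, 0.2812]
tool_rot: [-2.249, -2.192, 0.0]
ft_force: [0.9, 0.3, 0.4]
grip_width: 0.005
grip_force: 0.0
```

>>> jog_arm(rows="4 -1 -1 0 0 0 1; 5 -1 0 0 0 0 1; 5 -1 0 0 0 0 1; 5 0 0 0 0 0 1; 0 0 0 0 0 0 1")

```text
time: 21.5
position: [0.4854, 0.024, 0.2911]
tool_rot: [-2.241, -2.202, -0.002]
ft_force: [0.4, -0.7, 0.6]
grip_width: 0.001
grip_force: 0.0
```

Run:
```python
from h import *
c=imaging.get_image("side"); t=imaging.get_image("top")
a=cv2.resize(c["img"][130:220,300:400],None,fx=4,fy=4,interpolation=cv2.INTER_CUBIC)
b=cv2.resize(t["img"][205:295,335:435],None,fx=4,fy=4,interpolation=cv2.INTER_CUBIC)
cv2.imwrite("pics/end.png",(255*(np.hstack([a,b])/255.)**.6).astype(np.uint8))
for z in (.189,.192):print(z,proj(c,[[.511-.023,-.172+.033,z]]).round(1))
```

```text
0.189 [[343.4 170. ]]
0.192 [[343.5 168.8]]
```

View pics/end.png

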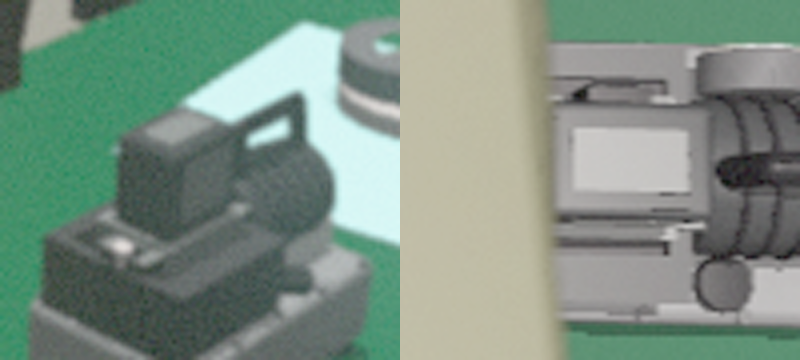

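The pack sits square and level in the dock: its top near corner is at about px (344.5,168) in the side view and its label at about px (393,245) in the top view. It stays about 1.5 mm above the stop, as a latched pack should. I hand in the job.

```bash
python3 -c "
from bench import ticket
print(ticket.close_job())"
```

```text
the job is handed in; nothing more can be done
None
```

I took the pack out of the charger, fitted it in the pump's dock and handed the job in: it met a firm stop at 23 N on top and appears latched, but the hand-in gave no verdict.

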